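Shut the thread tin with its nested lids, then take off the outer cover alone

ROBOT

A 6-joint arm with a two-finger parallel gripper is mounted at the origin on a cart in front of the work surface, level with it; the furniture and walls round the work are solid. World frame = base frame: x ahead of the robot, y to its left, z up, the work surface at z = 0. Lengths are in m, angles in rad, forces in N, time in s.
With the tool pointing down it reaches from about 0.425 to 0.95 m from the base axis. Payload 3.5 kg.
Tool frame: the origin (TCP) lies on the centre line of the jaws, within the pads' length; the fingertips stand 14 mm ahead of it and the grasp point (between the pads) lies 5 mm behind it; z points along the fingers, y is the line along which they close (so a half turn about z gives the same grasp; the last joint's range is limited). The gripper opens to 85 mm and grips with 20 to 120 N. Pads are 22 mm wide; open, the fingers measure 114 mm over their backs; the gripper's body (76 mm by 85 mm) begins 54 mm behind the grasp point. The pads swing forward as they close: fully open they stand 13 mm farther back than shut.
Start: joints at [1.021, 0.286, 1.577, -0, 1.279, -0.15], TCP at [0.263, 0.622, 0.245] pointing down, gripper open.
Joint ranges: [-2.77, 2.77], [-0.9, 2.22], [0.21, 2.48], [-1.53, 4.67], [0.24, 2.81], [-2.84, 2.84]. Speed limits (rad/s): [2.79, 2.79, 3.14, 3.14, 3.14, 3.14].

INTERFACE

Orientations are given as a 3x3 rotation matrix whose columns are the frame's x, y, z axes.
In Python, from bench import manip, viewer gives the robot as it stands.
- The arm moves only by the shell command python3 -m jog 'ROWS'. ROWS is JSON, a list of rows, each a list of 3 entries, a list of its own where there are three numbers: the shift along the tool's x, y, z in m, then the turn, a rotation vector about the tool's x, y, z in rad, then the opening, from 0 (shut) to 1 (fully open). In form: [[[tx, ty, tz], [rx, ry, rz], gripper], ...]. A call has 1 to 20 rows; each row is the pose to reach, as a shift and turn from the pose commanded when the call began, along the tool's axes at that moment; what a row does not reach only later rows make up. A row lasts 1/12 s, in which the tool goes at most 41.7 mm and 7.16 degrees, less where a joint would pass 70% of its speed; a pose out of reach is approached as far as the arm can. A call with a gripper value outside its range is refused whole. The fingers move at their own pace and stop on an object; the grip force is fixed at half the most. Time passes only in rows, so rows that repeat a pose let the fingers close. It gives the time, the measured TCP pose, the force, the opening and the grip force at its end, in the units of the state.
- manip.read_state(): the state, without advancing time (a new reading comes with each control period).
- viewer.capture(name): name is "side" or "top"; returns (picture, depth): 400x640x3 uint8, red, green, blue; 400x640 float32, m along the optical axis (not along the pixel's ray), 0 where there is no reading.
- viewer.camera_model(name): a dict with "K" (3x3 intrinsics, pixels), "k1" (the pictures are not rectified: a ray, as slopes to the right and down, at radius r is drawn at 1 + k1 r^2 times it, then the intrinsics apply), "cam_to_world" (4x4, takes a point from camera to world coordinates). Camera axes: x right, y down, z forward; pixel columns grow to the right and rows downward; lengths in m; the calibration is good to about 2 mm. A picture is of the moment at which its call begins. camera_model takes no time and is no camera call.
- manip.sign_off(): hands the job in; it is judged then, once.
The state is a dict: "t": time; "joint_positions": joint angles; "joint_velocities": joint speeds; "effort": joint torques, N m; "ee_pos": TCP position; "eef_rot": TCP orientation; "force": force on the tool from outside, world axes, zero at the start; "torque": the same for the moment, N m; "opening": finger opening in m; "gripper_force": force on a finger pad.
Only numpy, scipy, OpenCV 4.12 (cv2) and the standard library are available. Lean on these libraries where they do the work, as an engineer would, in place of code of your own. Each camera call takes 0.05 s, during which the arm holds its last target. There are 200 camera calls.

TASK

The thread tin stands open, and its two lids lie nested together beside it. Lift the nested pair by the upright bar of the inner lid so that both travel together, lower them gently onto the tin until the inner lid is fully home in its mouth, and let go. Then take the outer cover alone by the raised collar round the bar and lift it off for washing, leaving the inner lid undisturbed in the tin; finish still holding the cover level, at least 10 cm above where it lay, without shoving the tin, the thread reel or the tape measure about.

Things in the scene. Friction and masses are not known exactly. Their poses are not given: they have to be found in the camera images.
- tin: open metal tin with three thread reels in it, loose, 1.2 kg; outside 110 (x) x 150 (y) x 70 mm high, wall 3 mm, mouth 104 x 144 mm. Origin: centre of its underside, z up. Inner lid home: its flange lies on the rim, its origin 56 mm above the tin's, centred, long sides parallel (either way round).
- inner_lid: inner metal lid, 0.2 kg, long side along y. Origin: centre of its underside, z up. Plug 99 x 139 x 14 mm (2.5 mm play per side in the tin's mouth; its lowest 6 mm taper in by 4 mm), flange 118 x 158 mm at z 14 to 17, and in the middle a bar (see bar_top). At the start it stands on the worktop under the outer cover.
- bar_top (a point): centre of the top of the inner lid's upright wooden bar, 14 (x) x 44 (y) mm, 68 mm above the inner lid's origin. The bar passes freely through the cover's slot; its upper 28 mm stand above the cover's collar.
- outer_cover: outer metal cover, 0.18 kg, 126 (x) x 166 (y) mm. Origin: centre of its skirt's underside, z up. Skirt z 0 to 12 mm, 2 mm play per side round the inner lid's flange, 6 mm round the tin; top plate z 9 to 12. It only rests on the flange: nested, its origin is 8 mm above the inner lid's. Lifting the inner lid carries it; lifting it leaves the inner lid behind.
- collar_top (a point): centre of the top of the outer cover's raised collar, 32 mm above the cover's origin. The collar is a rectangular frame 40 (x) x 70 (y) mm outside, 20 mm high above the top plate, round a slot 28 x 58 mm through which the inner lid's bar stands up.
- spool: bystander: small thread reel standing upright, 42 mm high, origin at the underside
- tape_measure: bystander: round tape measure, 54 mm across, 18 mm high, origin at the underside

How it is judged:
On the way, in this order (a step that is already met when the one before it is completed fails the run):
1. the two lids are lifted together, nested, clear of the worktop (height (world z) of inner_lid above 0.03 m and z of outer_cover in the frame of inner_lid between 0.004 and 0.012 m), for 0.2 s.
2. the inner lid is fully home in the tin's mouth, the cover still on it, and the bar let go (z of inner_lid in the frame of tin between 0.053 and 0.0585 m and horizontal distance between inner_lid and tin below 0.006 m and angle between the z axis of inner_lid and the z axis of tin, either way round below 0.04 rad and z of outer_cover in the frame of inner_lid between 0.004 and 0.012 m and angle between tin's own z axis and vertical below 0.05 rad and contact force between the fingers and inner_lid below 0.1 N), for 0.2 s.
At the end, for the whole second after the job is handed in: The inner lid is home in the upright tin (within 3 mm of full depth, 6 mm of centre, 0.04 rad of level with it) and untouched, while the fingers hold the outer cover still and level (within 0.2 rad), touching neither lid nor tin, with at least 90 mm of height gained over its nested place (z of inner_lid in the frame of tin between 0.053 and 0.0585 m and horizontal distance between inner_lid and tin below 0.006 m and angle between the z axis of inner_lid and the z axis of tin, either way round below 0.04 rad and angle between tin's own z axis and vertical below 0.05 rad and z of outer_cover in the frame of inner_lid above 0.098 m and contact force between the fingers and outer_cover above 1 N and contact force between the fingers and inner_lid below 0.1 N and contact force between outer_cover and inner_lid below 0.05 N and contact force between outer_cover and tin below 0.05 N and angle between outer_cover's own z axis and vertical below 0.2 rad and linear speed of outer_cover below 0.03 m/s and linear speed of inner_lid below 0.02 m/s); the arm keeps its last pose, push and grip.
It fails at once if the lids come apart while the inner lid is not home in the tin ((z of outer_cover in the frame of inner_lid above 0.02 m or z of outer_cover in the frame of inner_lid below -0.005 m) and not (z of inner_lid in the frame of tin between 0.053 and 0.0585 m and horizontal distance between inner_lid and tin below 0.006 m and angle between the z axis of inner_lid and the z axis of tin, either way round below 0.04 rad)).
It fails at once if the inner lid is dropped (falling freely faster than 0.35 m/s) or a lid is rammed onto the tin (over 40 N) ((contact force between the fingers and inner_lid below 0.1 N and linear speed of inner_lid above 0.35 m/s) or contact force between any of inner_lid, outer_cover and tin above 40 N).
It fails at once if the tin is shoved more than 30 mm (distance of tin from where it was at the start of the episode above 0.03 m).
It fails at once if a bystander (thread reel or tape measure) is moved more than 30 mm (distance of any of spool, tape_measure from where it was at the start of the episode above 0.03 m).
It also fails if it takes over 48 s, if anything falls off the work surface, if the arm or the gripper's body presses on something with over 40 N, if the wrist force passes 120 N, or if a joint passes its speed limit or range.

## Working session

There is one attempt and no reset: what is moved stays moved. The work goes in short steps, Python scripts to look and compute and a shell command to move; the robot and the scene stay as the last step left them, time stands still between calls to the robot, and variables do not carry over. Pictures are saved under pics/ and viewed, at most 10 in all, crops included, and the job is handed in when it is done.

```bash
mkdir -p pics; cat > h.py <<'E'
import numpy as np, cv2
from bench import manip, viewer
def cloud(name):
    img,d=viewer.capture(name); m=viewer.camera_model(name)
    K=np.array(m["K"]);T=np.array(m["cam_to_world"])
    v,u=np.mgrid[0:400,0:640]
    p=np.stack([u.ravel(),v.ravel()],1).astype(float)[:,None]
    r=cv2.undistortPoints(p,K,np.array([m["k1"],0,0,0,0]))[:,0].reshape(400,640,2)
    P=np.dstack([r*d[...,None],d])@T[:3,:3].T+T[:3,3]
    P[d==0]=np.nan
    return img,d,P
E
python3 - <<'E'
from h import *
for n in("top","side"):
    i,d,P=cloud(n); cv2.imwrite(f"pics/{n}0.png",i[...,::-1]); np.save(f"{n}0.npy",P)
    print(n,viewer.camera_model(n)["cam_to_world"])
s=manip.read_state();print({k:np.round(s[k],3) for k in s})
E
```

```text
top [[ 0.01450422 -0.99226007  0.12332715  0.39205003]
 [-0.99988605 -0.01490973 -0.00236575  0.01755815]
 [ 0.00418621 -0.12327879 -0.99236325  0.94810253]
 [ 0.          0.          0.          1.        ]]
side [[ 0.94698998 -0.21379745  0.2397929   0.28090374]
 [-0.32125794 -0.63443584  0.70305369 -0.70427828]
 [ 0.00182212 -0.74282017 -0.66948851  0.75876945]
 [ 0.          0.          0.          1.        ]]
{'t': np.float64(0.1), 'joint_positions': array([ 1.021,  0.287,  1.578, -0.   ,  1.279, -0.15 ]), 'joint_velocities': array([ 0.   , -0.003, -0.003,  0.   , -0.001, -0.001]), 'effort': array([ 1.000e-03, -4.073e+01, -2.937e+01, -0.000e+00,  3.000e-03,
        0.000e+00]), 'ee_pos': array([0.262, 0.621, 0.244]), 'eef_rot': array([[-0.921,  0.389, -0.001],
       [ 0.389,  0.921, -0.002],
       [ 0.   , -0.002, -1.   ]]), 'force': array([-0.34 , -0.533, -0.062]), 'torque': array([-0.057,  0.029, -0.008]), 'gripper_force': np.float64(0.0), 'opening': np.float64(0.085)}
```

View pics/top0.png

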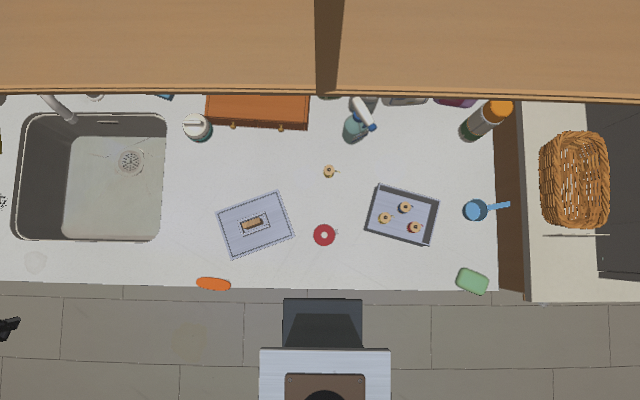

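View pics/side0.png

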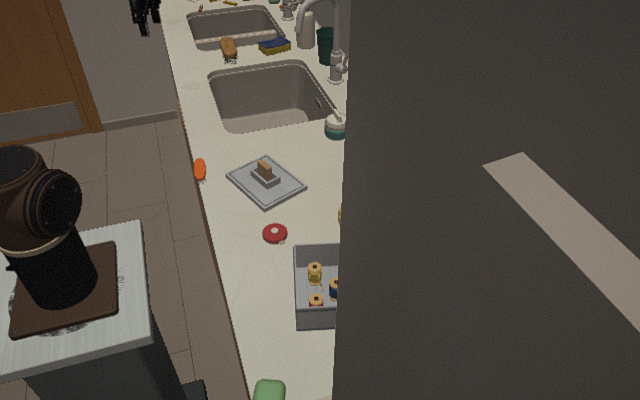

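The top view shows the nested lids at about (255,225), the tin at (402,214), the red tape measure at (324,235) and the spool at (328,171). The side view shows the lids at (266,180). The tin is partly hidden by the cabinet there.

```bash
python3 - <<'E'
from h import *
P=np.load("top0.npy");S=np.load("side0.npy")
def sel(P,u0,u1,v0,v1,z0,z1):
    q=P[v0:v1,u0:u1].reshape(-1,3); return q[(q[:,2]>z0)&(q[:,2]<z1)]
def rect(n,q):
    (c,wh,a)=cv2.minAreaRect(q[:,:2].astype(np.float32)*1000);print(n,len(q),"c",np.round(c,1),"wh",np.round(wh,1),"a",round(a,1),"mean",np.round(q.mean(0)*1000,1),"zmed",round(np.median(q[:,2])*1000,1))
rect("table",sel(P,300,320,190,215,-.02,.02))
rect("cover",sel(P,205,305,180,270,.012,.03))
rect("collar",sel(P,225,285,205,245,.032,.05))
rect("bar",sel(P,225,285,205,245,.055,.09))
rect("tinrim",sel(P,350,450,175,255,.06,.085))
rect("tape",sel(P,300,345,218,255,.01,.04))
rect("spool",sel(P,315,345,160,185,.03,.06))
rect("S cover",sel(S,215,315,145,215,.012,.03))
rect("S collar",sel(S,215,315,145,215,.032,.05))
rect("S bar",sel(S,215,315,145,215,.055,.09))
rect("S tinrim",sel(S,280,338,230,340,.06,.085))
rect("S tape",sel(S,255,295,218,250,.01,.03))
for v in (20,60,85,92,97,101):
    print(v,[np.round(P[v,u],2) for u in (100,300,400,480)])
E
```

```text
table 495 c [508.9  45. ] wh [61.2 48. ] a 0.9 mean [5.09e+02 4.49e+01 4.00e-01] zmed 0.4
cover 3139 c [450.8 178.9] wh [126.8 167.7] a 21.3 mean [449.9 177.8  20.6] zmed 20.6
collar 247 c [450.6 178.4] wh [40.  70.6] a 21.6 mean [450.4 177.6  40. ] zmed 40.2
bar 127 c [450.9 177.9] wh [14.4 43.7] a 20.9 mean [450.6 176.9  67.2] zmed 67.8
tinrim 509 c [ 476.3 -176.6] wh [151.2 114.3] a 74.8 mean [ 474.8 -177.7   68.1] zmed 68.9
tape 377 c [428.7   7.5] wh [52.  52.1] a 45.5 mean [427.5   7.2  16.6] zmed 16.6
spool 101 c [583.6  -1.6] wh [25.  24.5] a 48.1 mean [583.4  -1.9  41.5] zmed 42.0
S cover 2051 c [449.8 178.2] wh [128.7 173.1] a 21.8 mean [448.2 164.5  18.3] zmed 18.1
S collar 239 c [450.  176.9] wh [41.7 71.2] a 20.5 mean [448.2 166.4  38.1] zmed 37.4
S bar 112 c [449.2 176.8] wh [16.2 46.1] a 19.5 mean [449.4 173.1  63.3] zmed 64.5
S tinrim 486 c [ 461.9 -174.4] wh [154.   86.3] a 73.5 mean [ 447.7 -171.3   65.7] zmed 66.3
S tape 358 c [426.8   6. ] wh [53.3 52.1] a 67.5 mean [426.3   3.7  14. ] zmed 13.9
20 [array([0.67, 0.3 , 0.52]), array([0.67, 0.05, 0.52]), array([ 0.67, -0.08,  0.52]), array([ 0.68, -0.18,  0.52])]
60 [array([0.62, 0.29, 0.52]), array([0.62, 0.04, 0.52]), array([ 0.62, -0.08,  0.52]), array([ 0.62, -0.17,  0.52])]
85 [array([0.58, 0.28, 0.52]), array([0.58, 0.04, 0.52]), array([ 0.59, -0.08,  0.52]), array([ 0.59, -0.17,  0.52])]
92 [array([0.58, 0.29, 0.51]), array([0.58, 0.04, 0.52]), array([ 0.58, -0.08,  0.52]), array([ 0.58, -0.17,  0.52])]
97 [array([0.78, 0.6 , 0.01]), array([0.76, 0.07, 0.07]), array([ 0.58, -0.08,  0.5 ]), array([ 0.58, -0.17,  0.52])]
101 [array([0.77, 0.6 , 0.  ]), array([0.75, 0.07, 0.07]), array([ 0.76, -0.18,  0.05]), array([ 0.78, -0.4 , -0.  ])]
```

```bash
python3 -m jog '[[[-0.346,-0.335,0.1],[0,0,0.801],1],[[-0.346,-0.335,0.1],[0,0,0.801],1],[[-0.346,-0.335,0.1],[0,0,0.801],1],[[-0.346,-0.335,0.1],[0,0,0.801],1],[[-0.346,-0.335,0.1],[0,0,0.801],1],[[-0.346,-0.335,0.1],[0,0,0.801],1],[[-0.346,-0.335,0.1],[0,0,0.801],1],[[-0.346,-0.335,0.1],[0,0,0.801],1],[[-0.346,-0.335,0.1],[0,0,0.801],1],[[-0.346,-0.335,0.1],[0,0,0.801],1],[[-0.346,-0.335,0.1],[0,0,0.801],1],[[-0.346,-0.335,0.1],[0,0,0.801],1],[[-0.346,-0.335,0.1],[0,0,0.801],1],[[-0.346,-0.335,0.1],[0,0,0.801],1],[[-0.346,-0.335,0.1],[0,0,0.801],1],[[-0.346,-0.335,0.1],[0,0,0.801],1]]'
cat > fit.py <<'E'
from h import *
from scipy.optimize import minimize
def fit(q,w,h,p0):   # outer-rectangle fit on boundary: minimise outside distance + IoU-like coverage
    q=q[:,:2]*1000
    def f(p):
        c,s=np.cos(p[2]),np.sin(p[2]); d=(q-p[:2])@np.array([[c,-s],[s,c]])
        a=np.abs(d)-[w/2,h/2]; sd=np.where((a>0).any(1),np.linalg.norm(np.maximum(a,0),axis=1),a.max(1))
        return sd
    return f
def rim(q,p0):        # rim centreline 107x147, robust
    f=fit(q,107,147,p0); g=lambda p: np.minimum(np.abs(f(p)),6).sum()
    return minimize(g,p0,method="Nelder-Mead",options=dict(xatol=.01,fatol=.01,maxiter=2000,initial_simplex=[p0,[p0[0]+3,p0[1],p0[2]],[p0[0],p0[1]+3,p0[2]],[p0[0],p0[1],p0[2]+.03]])).x
E
python3 - <<'E'
from fit import *
for n,b in(("top",(350,450,175,255,.063,.08)),("side",(280,338,230,340,.061,.08))):
    P=np.load(n+"0.npy");q=P[b[2]:b[3],b[0]:b[1]].reshape(-1,3);q=q[(q[:,2]>b[4])&(q[:,2]<b[5])]
    p=rim(q,[476,-176,np.radians(-15)]);print(n,len(q),np.round(p[:2],1),np.degrees(p[2]))
    f=fit(q,107,147,None)(p);print(np.percentile(f,[5,25,50,75,95]).round(1))
E
```

```text
t: 1.43
ee_pos: [0.4507, 0.1794, 0.1454]
eef_rot: [[-0.363, 0.932, -0.0], [0.932, 0.363, 0.0], [0.0, 0.0, -1.0]]
force: [-0.0, -0.2, -0.1]
opening: 0.0859
gripper_force: 0.0
top 466 [ 475.7 -176.3] -15.246926703157113
[-2.  -0.9  0.   1.2  2.4]
side 464 [ 474.8 -178.9] -15.06806941114286
[-2.1 -0.9 -0.   0.9  2.2]
```

```bash
python3 -m jog '[[[-0.001,-0.001,0.03],[0,0,0],1],[[-0.001,-0.001,0.06],[0,0,0],1],[[-0.001,-0.001,0.08],[0,0,0],1],[[-0.001,-0.001,0.088],[0,0,0],1],[[-0.001,-0.001,0.088],[0,0,0],1],[[-0.001,-0.001,0.088],[0,0,0],0],[[-0.001,-0.001,0.088],[0,0,0],0],[[-0.001,-0.001,0.088],[0,0,0],0],[[-0.001,-0.001,0.088],[0,0,0],0],[[-0.001,-0.001,0.088],[0,0,0],0],[[-0.001,-0.001,0.088],[0,0,0],0],[[-0.001,-0.001,0.088],[0,0,0],0],[[-0.001,-0.001,0.088],[0,0,0],0],[[-0.001,-0.001,0.088],[0,0,0],0],[[-0.001,-0.001,0.088],[0,0,0],0]]'
```

```text
t: 2.68
ee_pos: [0.4509, 0.1772, 0.0582]
eef_rot: [[-0.362, 0.932, 0.001], [0.932, 0.362, 0.0], [-0.0, 0.001, -1.0]]
force: [-1.6, -0.5, 5.4]
opening: 0.0127
gripper_force: 60.5
```

```bash
python3 -m jog '[[[0,0,-0.005],[0,0,0],0],[[0,0,-0.012],[0,0,0],0],[[0,0,-0.022],[0,0,0],0],[[0,0,-0.035],[0,0,0],0],[[0,0,-0.05],[0,0,0],0],[[0,0,-0.065],[0,0,0],0],[[0,0,-0.08],[0,0,0],0],[[0,0,-0.092],[0,0,0],0],[[0,0,-0.1],[0,0,0],0],[[0,0,-0.105],[0,0,0],0],[[0,0,-0.105],[0,0,0],0],[[0,0,-0.105],[0,0,0],0]]'
python3 - <<'E'
from h import *
i,d,P=cloud("side");cv2.imwrite("pics/s1.png",cv2.resize(i[80:240,120:400,::-1],None,fx=2.5,fy=2.5))
E
```

```text
t: 3.68
ee_pos: [0.4501, 0.1772, 0.162]
eef_rot: [[-0.362, 0.932, -0.001], [0.932, 0.362, -0.0], [0.0, -0.001, -1.0]]
force: [-0.1, -0.9, -3.5]
opening: 0.013
gripper_force: 59.2
```

View pics/s1.png

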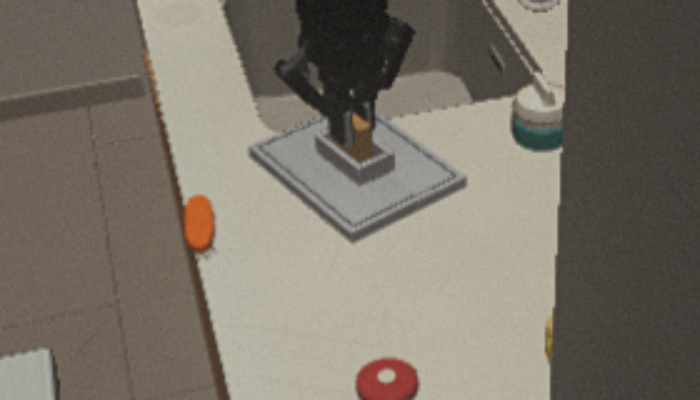

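The lids came up nested and level, with the bar between the pads at about (360,130) in the crop. Next I carry them over the tin.

```bash
python3 -m jog '[[[-0.006,-0.002,0],[0,0,0.012],0],[[-0.02,-0.006,0],[0,0,0.037],0],[[-0.04,-0.0124,0],[0,0,0.075],0],[[-0.064,-0.0198,0],[0,0,0.12],0],[[-0.09,-0.0278,0],[0,0,0.168],0],[[-0.116,-0.0358,0],[0,0,0.217],0],[[-0.142,-0.0439,0],[0,0,0.265],0],[[-0.168,-0.0519,0],[0,0,0.314],0],[[-0.194,-0.0599,0],[0,0,0.362],0],[[-0.22,-0.0679,0],[0,0,0.411],0],[[-0.246,-0.076,0],[0,0,0.459],0],[[-0.272,-0.084,0],[0,0,0.508],0],[[-0.296,-0.0914,0],[0,0,0.553],0],[[-0.316,-0.0976,0],[0,0,0.59],0],[[-0.33,-0.102,0],[0,0,0.616],0],[[-0.338,-0.1044,0],[0,0,0.631],0],[[-0.34,-0.105,0],[0,0,0.635],0],[[-0.34,-0.105,0],[0,0,0.635],0],[[-0.34,-0.105,0],[0,0,0.635],0],[[-0.34,-0.105,0],[0,0,0.635],0]]'
cat > look.py <<'E'
from fit import *
import sys
zr=float(sys.argv[1]); t=sys.argv[2]
i,d,P=cloud("top");cv2.imwrite(f"pics/t{t}.png",cv2.resize(i[140:290,320:490,::-1],None,fx=3,fy=3))
q=P[140:290,320:490].reshape(-1,3);q=q[(abs(q[:,2]-zr)<.007)&(np.hypot(q[:,0]-.475,q[:,1]+.177)<.12)]
f=fit(q,126,166,None)
# coverage: rectangle that minimises outside distance, slightly shrunk so the fit is centred
g=lambda p: np.maximum(f(p)+3,0).__pow__(2).sum()
p=minimize(g,[475,-177,-.265],method="Nelder-Mead",options=dict(xatol=.01,fatol=.01)).x
print(len(q),"pose",np.round(p[:2],1),np.degrees(p[2]).round(2),"zmed",np.median(q[:,2])*1000)
A=np.c_[q[:,:2],np.ones(len(q))];print("plane",np.linalg.lstsq(A,q[:,2],rcond=None)[0])
print(cv2.minAreaRect(q[:,:2].astype(np.float32)*1000))
E
python3 look.py 0.124 1
```

```text
t: 5.4
ee_pos: [0.4753, -0.1766, 0.1621]
eef_rot: [[0.261, 0.965, -0.001], [0.965, -0.261, 0.001], [0.001, -0.001, -1.0]]
force: [0.2, 0.1, -3.5]
opening: 0.0127
gripper_force: 59.1
1464 pose [ 486.6 -139.1] -12.34 zmed 124.36700888112023
plane [-3.96645499e-05  1.85632059e-03  1.24609806e-01]
((488.50537109375, -128.54669189453125), (68.61746978759766, 126.4639892578125), 74.79952239990234)
```

View pics/t1.png

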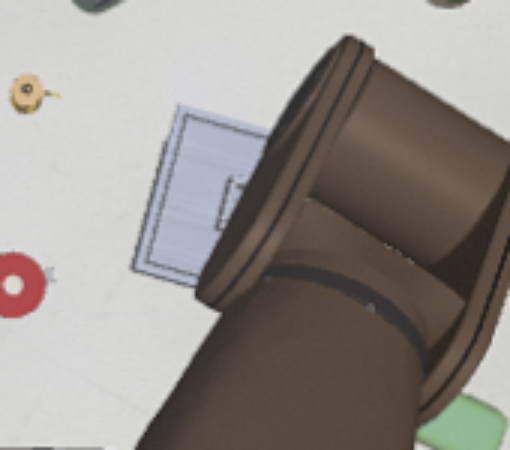

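The camera sees only the left half of the cover, but its angle and visible edge put it within about 1 mm of centred over the tin. I lower to just above the rim with a small correction.

```bash
python3 -m jog '[[[-0.001,0.001,0.008],[0,0,0],0],[[-0.001,0.001,0.018],[0,0,0],0],[[-0.001,0.001,0.026],[0,0,0],0],[[-0.001,0.001,0.03],[0,0,0],0],[[-0.001,0.001,0.032],[0,0,0],0],[[-0.001,0.001,0.034],[0,0,0],0],[[-0.001,0.001,0.036],[0,0,0],0],[[-0.001,0.001,0.038],[0,0,0],0],[[-0.001,0.001,0.038],[0,0,0],0],[[-0.001,0.001,0.038],[0,0,0],0]]'
```

```text
t: 6.28
ee_pos: [0.4763, -0.179, 0.1245]
eef_rot: [[0.262, 0.965, 0.0], [0.965, -0.262, -0.0], [-0.0, 0.0, -1.0]]
force: [-0.4, 0.0, -2.9]
opening: 0.013
gripper_force: 59.0
```

```bash
python3 -m jog '[[[0,0,0.001],[0,0,0],0],[[0,0,0.002],[0,0,0],0],[[0,0,0.003],[0,0,0],0],[[0,0,0.004],[0,0,0],0],[[0,0,0.005],[0,0,0],0],[[0,0,0.006],[0,0,0],0],[[0,0,0.007],[0,0,0],0],[[0,0,0.008],[0,0,0],0],[[0,0,0.009],[0,0,0],0],[[0,0,0.009],[0,0,0],0]]'
```

```text
t: 7.12
ee_pos: [0.4761, -0.1789, 0.115]
eef_rot: [[0.262, 0.965, -0.0], [0.965, -0.262, 0.0], [0.0, -0.0, -1.0]]
force: [-0.0, -0.1, -3.7]
opening: 0.0123
gripper_force: 59.0
```

```bash
python3 -m jog '[[[0,0,0.0005],[0,0,0],0],[[0,0,0.001],[0,0,0],0],[[0,0,0.0015],[0,0,0],0],[[0,0,0.0015],[0,0,0],0]]'
```

```text
t: 7.45
ee_pos: [0.4763, -0.179, 0.1142]
eef_rot: [[0.262, 0.965, -0.0], [0.965, -0.262, -0.0], [-0.0, -0.0, -1.0]]
force: [-2.0, 1.1, -0.3]
opening: 0.0129
gripper_force: 59.3
```

```bash
python3 -m jog '[[[0,0,0.0005],[0,0,0],0],[[0,0,0.0005],[0,0,0],0],[[0,0,0.0005],[0,0,0],0.3],[[0,0,0.0005],[0,0,0],0.6],[[0,0,0.0005],[0,0,0],1],[[0,0,0.0005],[0,0,0],1],[[0,0,0.0005],[0,0,0],1],[[0,0,0.0005],[0,0,0],1],[[0,0,0.0005],[0,0,0],1],[[0,0,0.0005],[0,0,0],1]]'
python3 - <<'E'
from h import *
i,d,P=cloud("side");cv2.imwrite("pics/s2.png",cv2.resize(i[200:360,200:360,::-1],None,fx=3.5,fy=3.5))
q=P[200:345,270:338].reshape(-1,3)
for a,b in((.068,.08),(.085,.1),(.105,.13)):
    w=q[(q[:,2]>a)&(q[:,2]<b)&(np.hypot(q[:,0]-.475,q[:,1]+.177)<.11)];print(len(w),np.median(w,0).round(4),cv2.minAreaRect(w[:,:2].astype(np.float32)*1000) if len(w)>3 else '')
E
```

```text
t: 8.28
ee_pos: [0.4762, -0.179, 0.1133]
eef_rot: [[0.262, 0.965, 0.0], [0.965, -0.262, -0.0], [-0.0, 0.0, -1.0]]
force: [-0.0, -0.4, -0.7]
opening: 0.0852
gripper_force: 0.0
2441 [ 0.4464 -0.1948  0.074 ] ((459.4171142578125, -173.85104370117188), (167.68309020996094, 92.04586791992188), 73.47925567626953)
410 [ 0.471  -0.1954  0.0933] ((476.16815185546875, -178.53521728515625), (72.49834442138672, 40.02972412109375), 75.01629638671875)
236 [ 0.4727 -0.1793  0.1214] ((456.9033203125, -183.51251220703125), (66.46920013427734, 43.473846435546875), 12.51943588256836)
```

View pics/s2.png

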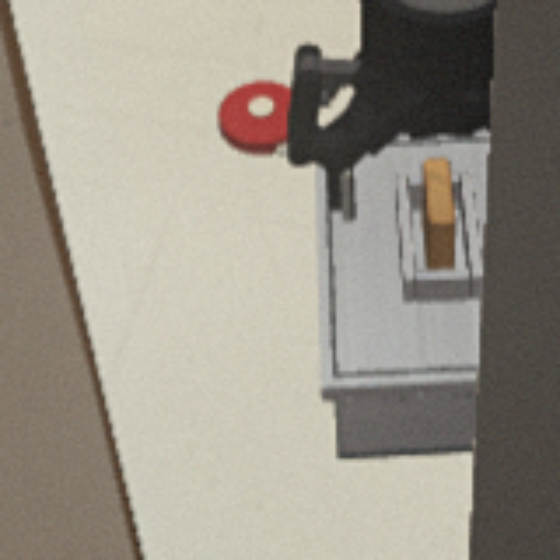

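The lids are seated level on the tin: the plate reads about 76 mm once the side camera's bias is allowed for. The bar is free at about (440,210) in the crop. I now lower around the collar and close partway.

```bash
python3 -m jog '[[[0.001,0,0.006],[0,0,0],1],[[0.001,0,0.014],[0,0,0],1],[[0.001,0,0.02],[0,0,0],1],[[0.001,0,0.0225],[0,0,0],1],[[0.001,0,0.0225],[0,0,0],1],[[0.001,0,0.0225],[0,0,0],0.8],[[0.001,0,0.0225],[0,0,0],0.6],[[0.001,0,0.0225],[0,0,0],0.55],[[0.001,0,0.0225],[0,0,0],0.55],[[0.001,0,0.0225],[0,0,0],0.55]]'
```

```text
t: 9.17
ee_pos: [0.4767, -0.1781, 0.0911]
eef_rot: [[0.262, 0.965, 0.001], [0.965, -0.262, -0.0], [-0.0, 0.001, -1.0]]
force: [0.2, -0.3, 0.3]
opening: 0.0468
gripper_force: 0.0
```

```bash
python3 -m jog '[[[0,0,0],[0,0,0],0.5],[[0,0,0],[0,0,0],0.47],[[0,0,0],[0,0,0],0.44],[[0,0,0],[0,0,0],0.4],[[0,0,0],[0,0,0],0.2],[[0,0,0],[0,0,0],0],[[0,0,0],[0,0,0],0],[[0,0,0],[0,0,0],0]]'
python3 - <<'E'
from h import *
i,d,P=cloud("side");cv2.imwrite("pics/s3.png",cv2.resize(i[200:360,200:360,::-1],None,fx=3.5,fy=3.5))
E
```

```text
t: 9.83
ee_pos: [0.4768, -0.1782, 0.0913]
eef_rot: [[0.262, 0.965, 0.001], [0.965, -0.262, -0.0], [-0.0, 0.001, -1.0]]
force: [-0.3, 0.5, 4.5]
opening: 0.0386
gripper_force: 60.2
```

View pics/s3.png

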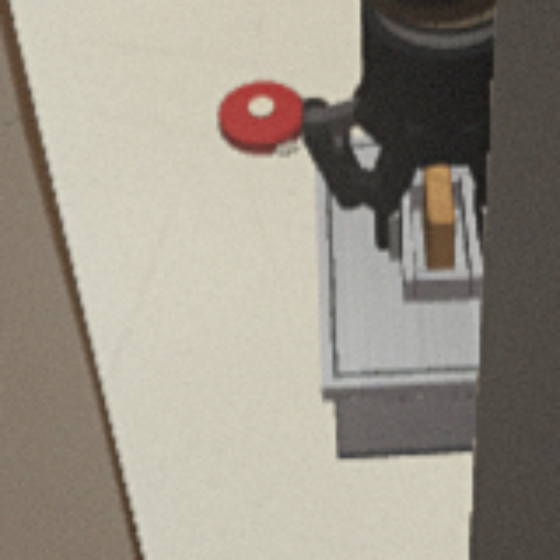

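The fingers hold the collar at about (400,235), clear of the bar. Now I lift straight up, slowly at first.

```bash
python3 -m jog '[[[0,0,-0.001],[0,0,0],0],[[0,0,-0.003],[0,0,0],0],[[0,0,-0.006],[0,0,0],0],[[0,0,-0.01],[0,0,0],0],[[0,0,-0.015],[0,0,0],0],[[0,0,-0.022],[0,0,0],0],[[0,0,-0.03],[0,0,0],0],[[0,0,-0.04],[0,0,0],0],[[0,0,-0.052],[0,0,0],0],[[0,0,-0.065],[0,0,0],0],[[0,0,-0.078],[0,0,0],0],[[0,0,-0.09],[0,0,0],0],[[0,0,-0.102],[0,0,0],0],[[0,0,-0.112],[0,0,0],0],[[0,0,-0.119],[0,0,0],0],[[0,0,-0.122],[0,0,0],0],[[0,0,-0.122],[0,0,0],0],[[0,0,-0.122],[0,0,0],0],[[0,0,-0.122],[0,0,0],0]]'
python3 - <<'E'
from h import *
i,d,P=cloud("side");cv2.imwrite("pics/s4.png",cv2.resize(i[170:360,180:370,::-1],None,fx=3,fy=3))
q=P[170:360,200:338].reshape(-1,3);q=q[np.hypot(q[:,0]-.475,q[:,1]+.177)<.115]
w=q[abs(q[:,2]-.196)<.012];print(len(w),np.median(w,0)); print(np.linalg.lstsq(np.c_[w[:,:2],np.ones(len(w))],w[:,2],rcond=None)[0])
w=q[abs(q[:,2]-.072)<.01];print(len(w),np.median(w,0))
E
```

```text
t: 11.47
ee_pos: [0.476, -0.1778, 0.2119]
eef_rot: [[0.262, 0.965, -0.002], [0.965, -0.262, 0.001], [0.0, -0.002, -1.0]]
force: [0.5, -0.1, -1.1]
opening: 0.0388
gripper_force: 60.5
2579 [ 0.43916494 -0.21091148  0.19484062]
[0.02733715 0.01275032 0.18547104]
1746 [ 0.44528492 -0.21037871  0.07093982]
```

View pics/s4.png

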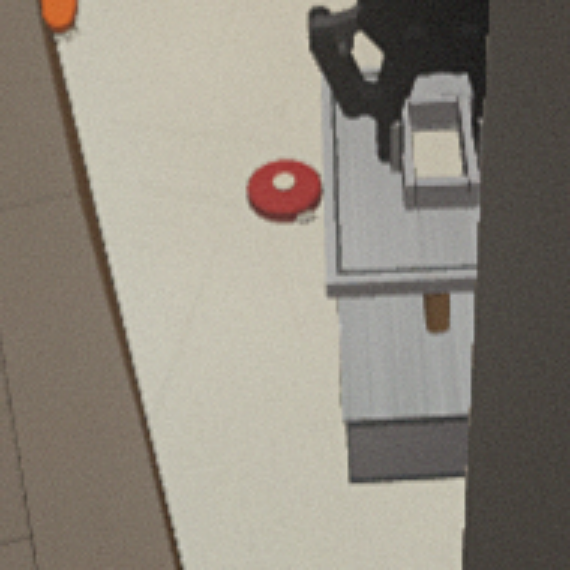

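The cover is held level about 120 mm up, with its collar at about (440,150). The inner lid stays home in the tin, its bar showing at (437,312), so I hand in.

```bash
python3 -c "
from bench import manip
print(manip.sign_off())"
```

```text
the job is handed in; nothing more can be done
None
```

The job is handed in: the inner lid is seated in the tin, and the gripper holds the outer cover level about 12 cm above where it lay, at 11.5 s of the 48 s; no verdict was returned.

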